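# Hold the burner test dial at its third click

### The arm

A 7-joint arm with a two-finger parallel gripper is mounted at the origin on the work surface. World frame = base frame: x ahead of the robot, y to its left, z up, the work surface at z = 0. Lengths are in mm, angles in rad, forces in N, time in s.
With the tool pointing down it reaches from about 400 to 875 mm from the base axis. Payload 19.3 kg.
Tool frame: the origin (TCP) lies between the finger pads; the fingertips stand 14 mm ahead of it and the grasp point (between the pads) lies 5 mm behind it (tip_extent is the distance from the TCP to the fingertips, in mm); z points along the fingers, y is the line along which they close (so a half turn about z gives the same grasp; the last joint's range is limited). The gripper opens to 85 mm and grips with 20 to 120 N. Pads are 22 mm wide; open, the fingers measure 114 mm over their backs; the gripper's body (76 mm by 85 mm) begins 54 mm behind the grasp point. The pads swing forward as they close: fully open they stand 13 mm farther back than shut.
Start: joints at [1.082, 0.521, -0.036, 1.599, 0.021, 1.021, -0.113], TCP at [254.138, -570.99, 245.291] pointing down, gripper open.
Joint ranges: [-2.91, 2.91], [-0.3, 2.13], [-1.5, 1.42], [0.17, 2.43], [-1.26, 4.41], [0.16, 1.93], [-2.52, 2.52]. Speed limits (rad/s): [1.89, 1.89, 2.39, 2.39, 3.01, 3.01, 3.01].

### API

Orientations are given as a rotation vector (axis times angle).
In Python, from rig import * gives the robot as it stands.
- The arm moves only by the tool drive_tool, never from a script. Its arguments are lists of equal length, an entry for each row: "grip": the finger opening in mm, from 0 to 85.4; "offset": the shift along the tool's x, y, z in mm, a list of three; "rot": the turn, a rotation vector about the tool's x, y, z in units of 5 degrees (1.0 is 5 degrees), a list of three. In form: {"grip": [grip, ...], "offset": [[x, y, z], ...], "rot": [[ax, ay, az], ...]}. A call has 1 to 20 rows; each row shifts and turns the commanded pose from where the row before left it, along the tool's axes as they then stand; what a row does not reach is not made up. A row lasts 1/12 s, in which the tool goes at most 41.7 mm and 7.16 degrees, less where a joint would pass 70% of its speed; a pose out of reach is approached as far as the arm can. A call with a gripper value outside its range is refused whole. The fingers move at their own pace and stop on an object; "squeeze" is the grip in N (left out, the last holds). Time passes only in rows, so rows that do not move let the fingers close. It gives the time, the measured TCP pose, the force, the opening and the grip force at its end, in the units of the state.
- observe(): the state, without advancing time (a new reading comes with each control period).
- camera(name): name is "scene" or "top"; returns a dict with "pixels" (384x512x3 uint8, blue, green, red), "fx", "fy", "cx", "cy" (pixels), "rvec" (rotation vector, rad) and "tvec" (3), from world to camera coordinates, as OpenCV has them. Camera axes: x right, y down, z forward; pixel columns grow to the right and rows downward; lengths in mm; the calibration is good to about 2 mm. A picture is of the moment at which its call begins. There is no depth.
- sign_off(): hands the job in; it is judged then, once.
Trained networks look in a picture, given as the dict that the camera call returned (one of the last four; its "shot" number tells which), for a name from the list of things; names that differ only in an ending like _2 or _b are one class to them, and where a whole thing is asked for, a point or a joint stands for the part that bears it (a point fixed in the world has none). Each returns a list of dicts, best first, with "score" (0 to 1); they miss things now and then, are a little off and sometimes report something else, mostly with a low value. They report only what shows in the picture. A call takes as long as a camera call.
- spot_in(thing, picture): "extent" ([left, top, right, bottom] in pixels, round what is visible of it).
- cut_out(thing, picture): "pixels" (384x512 bool, what is visible of it) and "extent" ([left, top, right, bottom] in pixels, round what is visible of it).
- landmark_of(thing, picture): "position" ([column, row] in pixels: a listed point, or the origin of a listed thing).
The state is a dict: "time": time; "qpos": joint angles; "joint_vel": joint speeds; "joint_torque": joint torques, N m; "tcp_pos": TCP position; "orientation": TCP orientation; "ft_force": force on the tool from outside, world axes, zero at the start; "moment": the same for the moment, N m; "grip_width": finger opening in mm; "gripper_force": force on a finger pad.
Only numpy, scipy, OpenCV 4.12 (cv2) and the standard library are available. Lean on these libraries where they do the work, as an engineer would, in place of code of your own. Each camera call takes 0.05 s, during which the arm holds its last target. There are 200 camera calls.

### The job

Lift the blue hinged cover of the grey heating test box by its black knob until it leans back on its stop and stays open by itself, then let go of it. Then turn the red spring-return dial inside clockwise, past the first and second clicks, to the third one (the red mark with three dots) and keep holding it there with the fingers: the program finishes while still holding the dial against its spring, with the cover still open. Leave the other things on the worktop where they are.

Things in the scene. Friction and masses are not known exactly. Their poses are not given: they have to be found in the camera images.
- testbox: grey open-topped heating test box, fixed, outer 240 (its x) x 200 (its y) x 95 mm high, walls 6 mm; origin at the centre of its underside, z up. Its own +y side carries the cover's hinge and faces roughly to the robot's right. Inside, a flat panel lies 40 mm above the worktop; the dial stands on it, its upright axis at x 0, y -22 mm of this frame, the top of its bar 88 mm above the worktop.
- lid_knob (a point): centre of the cover's black round knob (30 mm diameter, 24 mm tall, on a 16 mm neck), the point to grip: 20 mm from the free edge, 180 mm from the hinge line, 30 mm above the cover's upper face; the knob's axis is normal to the cover. Pinched along the hinge line's direction it can pivot between the fingers as the cover swings. Moves with the cover.
- lid_hinge (a point): middle of the hinge line, 95.5 mm above the worktop at the box's +y wall; the line is parallel to the box's x axis. This point does not move.
- lid (a joint): opening angle in rad of the blue flat cover (240 x 200 mm, 7 mm thick, about 0.28 kg, closed at the start and lying on the rim, reaching 200 mm from the hinge line to the box's -y edge): 0 closed, 1.57 upright, 1.80 on its stop (leaning back 13 degrees outwards, to the box's +y). Light hinge without spring: it falls shut before upright and falls back onto the stop beyond it.
- dial_grip (a point): grip point on the dial's red bar handle: on the dial's upright axis, 24 mm above the bar's underside, 10 mm below its top. Bar 56 (this frame's x) x 14 (y) x 34 mm high; z up, +x towards the end with the white stripe (pointer). It stands on a black disc of 60 mm diameter that turns with it. At rest +x is 126 degrees counterclockwise (from above) of the box's +x.
- dial (a joint): dial angle in rad, growing clockwise seen from above: 0 at rest, first click at 0.42, second at 0.84, third at 1.26, hard end stop at 1.30. A spring always turns it back to 0 when let go, from any click; holding or turning takes between 0.04 and 0.2 N m (about 0.15 at the third click), with a bump to overcome before each click.
- mug: blue mug, 80 mm diameter, 90 mm high, with a handle, bystander; origin under its centre
- jar: amber jar with a white cap, 68 mm diameter, 95 mm high, bystander; origin under its centre
- tape: yellow ring of tape, 90 mm diameter, 24 mm high, lying flat, bystander; origin under its centre
- screwdriver: screwdriver with orange handle lying on the worktop, bystander
- wrench: steel wrench lying on the worktop, bystander
- elbow: copper pipe elbow with brass collars, about 60 x 55 x 33 mm, bystander

How it is judged (in metres and radians):
On the way, in this order (a step that is already met when the one before it is completed fails the run):
1. the cover leans open on its stop, let go (value of joint lid above 1.72 rad and contact force between each of the arm, the fingers and lid below 0.1 N), for 0.2 s.
2. the dial is held at the third click by the fingers (value of joint dial above 1.12 rad and contact force between the fingers and dial above 1 N), for 0.3 s.
At the end, for the whole second after the job is handed in: The fingers press on the dial (over 1 N) and keep it still at the third click (dial angle over 1.12 rad, third click at 1.26), while the cover leans open on its stop by itself (over 1.72 rad, not touched by the arm) (all of step 2 and velocity of joint dial between -0.1 and 0.1 rad/s and value of joint lid above 1.72 rad and contact force between the arm and lid below 0.1 N); the arm keeps its last pose, push and grip.
It fails at once if a bystander is pushed over 30 mm from its place (distance of any of mug, jar, tape, screwdriver, wrench, elbow from where it was at the start of the episode above 0.03 m).
It also fails if it takes over 61 s, if anything falls off the work surface, if the arm or the gripper's body presses on something with over 40 N, if the wrist force passes 120 N, or if a joint passes its speed limit or range.

## Working session

There is one attempt and no reset: what is moved stays moved. The work goes in short steps, Python scripts to look and compute and a tool call to move; the robot and the scene stay as the last step left them, time stands still between calls to the robot, and variables do not carry over. Pictures are saved under pics/ and viewed, at most 10 in all, crops included, and the job is handed in when it is done.

Besides the shell and the picture viewer there is one more tool, called as name(argument=value, ...), one argument or row to a line, values as JSON. drive_tool: Moves the arm, as the interface text tells. Its arguments: {"type":"object","properties":{"grip":{"type":"array"},"offset":{"type":"array"},"rot":{"type":"array"},"squeeze":{"type":"number"}},"required":["grip","offset","rot"]}

```bash
mkdir -p pics; ls; cat > h.py <<'E'
from rig import *
import numpy as np, cv2
from scipy.spatial.transform import Rotation as R
def P(c):
    K=np.array([[c['fx'],0,c['cx']],[0,c['fy'],c['cy']],[0,0,1.]])
    Rm=R.from_rotvec(np.array(c['rvec']).ravel()).as_matrix()
    return K@np.c_[Rm,np.array(c['tvec']).ravel()]
def tri(c1,p1,c2,p2):
    X=cv2.triangulatePoints(P(c1),P(c2),np.array(p1,float).reshape(2,1),np.array(p2,float).reshape(2,1)); return (X[:3]/X[3]).ravel()
def onz(c,p,z):
    M=P(c);A=M[:,[0,1]];b=M[:,2]*z+M[:,3]
    H=np.c_[A,b];q=np.linalg.solve(H,[p[0],p[1],1]);return q[:2]/q[2]
def proj(c,X):
    q=P(c)@np.r_[X,1];return q[:2]/q[2]
E
python3 - <<'E'
from h import *
s=camera("scene");t=camera("top")
cv2.imwrite('pics/a.png',np.hstack([s['pixels'],t['pixels']])[:, :, :] if 0 else cv2.resize(np.vstack([s['pixels'],t['pixels']]),None,fx=.78,fy=.78))
for n in ['lid_knob','lid_hinge','testbox']:
    a=landmark_of(n,s);b=landmark_of(n,t)
    print(n,a[:2],b[:2])
    if a and b: print(tri(s,a[0]['position'],t,b[0]['position']))
for n in ['mug','jar','tape','screwdriver','wrench','elbow']:
    b=landmark_of(n,t)
    if b: print(n,b[0]['score'],onz(t,b[0]['position'],0))
print(observe())
E
```

```text
pics
lid_knob [{'position': [276.1, 178.6], 'score': 0.97}] [{'position': [378.1, 186.2], 'score': 0.31}]
[644.72384603 -57.18526819 296.9452949 ]
lid_hinge [{'position': [196.2, 184.4], 'score': 0.98}] [{'position': [328.3, 216.3], 'score': 0.85}]
[ 537.54435307 -136.24495987   96.40864515]
testbox [{'position': [241.3, 210.3], 'score': 0.65}] [{'position': [279.6, 225.8], 'score': 0.65}]
[524.38512295 -33.79229106   6.04318895]
mug 0.7 [ 556.96863896 -195.92656238]
jar 0.65 [ 500.34286703 -317.79164545]
tape 0.77 [ 631.23519493 -279.00892075]
wrench 0.95 [513.68309521 146.50309119]
elbow 0.75 [ 562.50067397 -192.36403675]
{'time': 0.7, 'qpos': array([ 1.08179466,  0.52138818, -0.03630083,  1.59947184,  0.02121142,
        1.02110161, -0.11280984]), 'joint_vel': array([ 0.00027678, -0.00079554, -0.0013508 ,  0.00022253, -0.00032117,
       -0.00038858,  0.00088261]), 'joint_torque': array([ 1.67232403e-03, -9.26661944e+01,  1.98003687e+00, -3.70215583e+01,
        1.83073932e-02,  2.03795542e-03,  5.13764485e-05]), 'tcp_pos': array([ 254.14582878, -571.00309994,  245.30824497]), 'orientation': array([ 3.07296453e+00,  6.52979739e-01, -4.91920401e-06]), 'ft_force': array([1.17905316, 0.00551638, 0.39175617]), 'moment': array([ 0.01164712, -0.02574223,  0.03092046]), 'gripper_force': 0.0, 'grip_width': 85.49851145290155}
```

View pics/a.png

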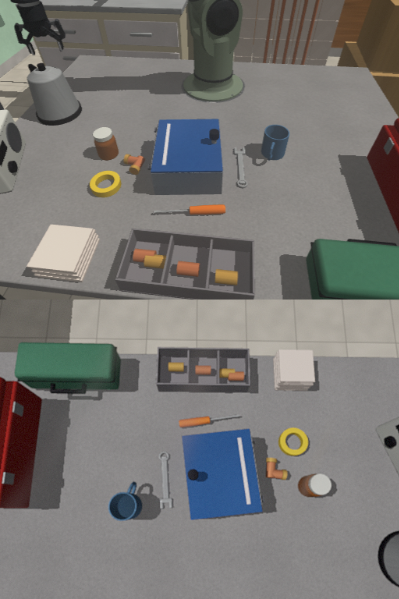

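The picture shows the closed blue lid. The knob is near (274,172) in scene and (249,225) in top, so the detector's top-view hit was false. The elbow and jar are on the hinge side, the wrench is on the knob side, and the screwdriver is beyond the box.

```bash
python3 - <<'E'
from h import *
s=camera("scene");t=camera("top")
def refine(c,g,r=22):
    p=c['pixels'].astype(int);m=(p.max(2)<60)
    # dark: knob not blue
    y,x=np.mgrid[:384,:512];m&=(abs(x-g[0])<r)&(abs(y-g[1])<r)
    n,l,st,ce=cv2.connectedComponentsWithStats(m.astype(np.uint8));i=1+st[1:,4].argmax();print(st[i]);return ce[i]
a=refine(s,(274,172));b=refine(t,(249,225));print(a,b,tri(s,a,t,b))
print([ (d['position'],d['score']) for d in landmark_of('lid_knob',t)])
# lid top face quad
for c in (s,t):
    hsv=cv2.cvtColor(c['pixels'],cv2.COLOR_BGR2HSV)
    m=((hsv[...,0]>100)&(hsv[...,0]<125)&(hsv[...,1]>150)).astype(np.uint8)
    m=cv2.morphologyEx(m,cv2.MORPH_CLOSE,np.ones((25,25)))
    cs,_=cv2.findContours(m,cv2.RETR_EXTERNAL,cv2.CHAIN_APPROX_NONE);k=max(cs,key=cv2.contourArea)
    q=cv2.approxPolyDP(cv2.convexHull(k),8,True).reshape(-1,2)
    print(q.tolist());W=np.array([onz(c,p,102.5) for p in q]);print(W.round(1).tolist(),W.mean(0))
E
```

```text
[269 166  11  14 136]
[241 218  13  13 138]
[274.14705882 172.48529412] [247.34782609 224.23913043] [513.6869726   46.56427865 129.49093541]
[([246.0, 221.8], 0.76)]
[[266, 173], [267, 216], [217, 217], [232, 174]]
[[485.0, 25.0], [629.9, 42.1], [644.2, -65.2], [497.3, -57.3]] [564.0775074  -13.85674255]
[[318, 166], [335, 271], [245, 281], [239, 213], [253, 174]]
[[651.6, -113.2], [417.8, -144.1], [394.8, 49.6], [541.5, 65.0], [631.0, 34.9]] [527.33498859 -21.55402317]
```

```bash
cat >> h.py <<'E'
def Rt(deg,tilt=0):   # tool down, tool y at angle deg; tilt (rad) about world axis of tool y
    a=np.radians(deg);y=np.array([np.cos(a),np.sin(a),0]);z=np.array([0,0,-1.])
    return R.from_rotvec(y*tilt)*R.from_matrix(np.c_[np.cross(y,z),y,z])
def plan(way,mm=30,deg=5,start=None):
    """way: list of (pos, Rotation); prints rounded rows in tool axes"""
    o=observe();p,r=start or (o['tcp_pos'].copy(),R.from_rotvec(o['orientation']));off=[];rot=[]
    for q,rq in way:
        p0,r0=p.copy(),r;d=(r0.inv()*rq).as_rotvec()
        n=int(np.ceil(max(np.linalg.norm(q-p0)/mm,np.degrees(np.linalg.norm(d))/deg,1)))
        for i in range(1,n+1):
            tp=p0+(q-p0)*i/n;tr=r0*R.from_rotvec(d*i/n)
            f=np.round(r.inv().apply(tp-p),0);w=np.round(np.degrees((r.inv()*tr).as_rotvec())/5,1)
            p=p+r.apply(f);r=r*R.from_rotvec(np.radians(5*w));off.append((f+0).astype(int).tolist());rot.append((w+0).tolist())
    for i in range(0,len(off),20): print(len(off[i:i+20]),'offset',off[i:i+20],'rot',rot[i:i+20])
    print('end',p,r.as_rotvec());return p,r
H=np.array([537.4,-133,95.5]);BY=np.array([.131,-.9914,0])
def knob(th): return H-BY*(180*np.cos(th)-37*np.sin(th))+np.array([0,0,180*np.sin(th)+37*np.cos(th)])
E
python3 - <<'E'
from h import *
print(knob(0),knob(1.8))
plan([(np.array([514,45.5,190]),Rt(7.5))],mm=34)
E
```

```text
[513.82   45.452 132.5  ] [ 547.47766486 -209.26715223  262.38609605]
20 offset [[24, -23, 3], [26, -21, 3], [27, -20, 2], [29, -17, 3], [29, -17, 3], [30, -13, 3], [32, -13, 2], [31, -10, 3], [33, -8, 3], [33, -5, 3], [33, -4, 2], [34, -2, 3], [33, 1, 3], [33, 3, 3], [33, 5, 2], [33, 6, 3], [32, 10, 3], [32, 11, 3], [31, 13, 3], [30, 15, 2]] rot [[0.0, 0.0, -0.7], [0.0, 0.0, -0.8], [0.0, 0.0, -0.7], [0.0, 0.0, -0.7], [0.0, 0.0, -0.8], [0.0, 0.0, -0.7], [0.0, 0.0, -0.7], [0.0, 0.0, -0.8], [0.0, 0.0, -0.7], [0.0, 0.0, -0.8], [0.0, 0.0, -0.7], [0.0, 0.0, -0.7], [0.0, 0.0, -0.8], [0.0, 0.0, -0.7], [0.0, 0.0, -0.7], [0.0, 0.0, -0.8], [0.0, 0.0, -0.7], [0.0, 0.0, -0.7], [0.0, 0.0, -0.8], [0.0, 0.0, -0.7]]
end [514.17085209  45.86397147 190.3233284 ] [2.07153209e+00 2.36180445e+00 1.89077377e-05]
```

drive_tool(
  grip=[85, 85, 85, 85, 85, 85, 85, 85, 85, 85, 85, 85, 85, 85, 85, 85, 85, 85, 85, 85],
  offset=[
    [24, -23, 3],
    [26, -21, 3],
    [27, -20, 2],
    [29, -17, 3],
    [29, -17, 3],
    [30, -13, 3],
    [32, -13, 2],
    [31, -10, 3],
    [33, -8, 3],
    [33, -5, 3],
    [33, -4, 2],
    [34, -2, 3],
    [33, 1, 3],
    [33, 3, 3],
    [33, 5, 2],
    [33, 6, 3],
    [32, 10, 3],
    [32, 11, 3],
    [31, 13, 3],
    [30, 15, 2],
  ],
  rot=[
    [0.0, 0.0, -0.7],
    [0.0, 0.0, -0.8],
    [0.0, 0.0, -0.7],
    [0.0, 0.0, -0.7],
    [0.0, 0.0, -0.8],
    [0.0, 0.0, -0.7],
    [0.0, 0.0, -0.7],
    [0.0, 0.0, -0.8],
    [0.0, 0.0, -0.7],
    [0.0, 0.0, -0.8],
    [0.0, 0.0, -0.7],
    [0.0, 0.0, -0.7],
    [0.0, 0.0, -0.8],
    [0.0, 0.0, -0.7],
    [0.0, 0.0, -0.7],
    [0.0, 0.0, -0.8],
    [0.0, 0.0, -0.7],
    [0.0, 0.0, -0.7],
    [0.0, 0.0, -0.8],
    [0.0, 0.0, -0.7],
  ],
  squeeze=40,
)

```text
time: 2.52
tcp_pos: [514.6, 47.5, 190.2]
orientation: [2.067, 2.365, 0.0]
ft_force: [1.0, -1.2, -0.1]
grip_width: 85.1
gripper_force: 0.0
```

drive_tool(
  grip=[85, 85],
  offset=[
    [0, 0, 0],
    [0, 0, 0],
  ],
  rot=[
    [0, 0, 0],
    [0, 0, 0],
  ],
)

```text
time: 2.68
tcp_pos: [514.4, 47.7, 190.1]
orientation: [-2.068, -2.364, -0.001]
ft_force: [-0.8, -0.3, -1.2]
grip_width: 85.0
gripper_force: 0.0
```

```bash
python3 - <<'E'
from h import *
s=camera("scene");t=camera("top")
o=observe();print(o['tcp_pos'],o['qpos'],o['time'])
f=lambda c,p:cv2.resize(c['pixels'][p[1]:p[1]+130,p[0]:p[0]+180],None,fx=3,fy=2.2) 
a=cv2.resize(s['pixels'][90:250,180:340],(400,400));b=cv2.resize(t['pixels'][140:300,200:360],(400,400))
cv2.imwrite('pics/b.png',np.hstack([a,b]))
plan([(np.array([514,46,128]),Rt(7.5))],mm=13)
E
```

```text
[513.92212898  45.28129867 190.19964226] [ 0.17988817  0.46006705 -0.50459056  1.92067353  0.29446053  0.83410916
 -0.35079806] 2.7833
5 offset [[0, 0, 12], [0, 0, 13], [0, 0, 12], [1, 0, 13], [0, 0, 12]] rot [[0.0, 0.0, 0.0], [0.0, 0.0, 0.0], [0.0, 0.0, 0.0], [0.0, 0.0, 0.0], [0.0, 0.0, 0.0]]
end [513.76677619  46.244805   128.19925903] [-2.07250484e+00 -2.36098304e+00  9.64933647e-04]
```

View pics/b.png

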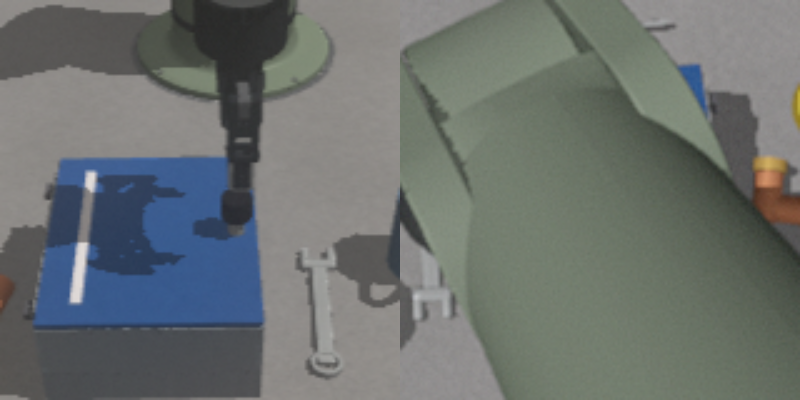

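The scene view shows the gripper aligned over the knob, at crop (237,205). The fingers straddle it along the hinge direction. In the top view the arm hides it. I'll go down and close.

drive_tool(
  grip=[85, 85, 85, 85, 85, 85, 20, 20, 20, 20, 20, 20, 20, 20, 20, 20],
  offset=[
    [0, 0, 12],
    [0, 0, 13],
    [0, 0, 12],
    [1, 0, 13],
    [0, 0, 12],
    [0, 0, 0],
    [0, 0, 0],
    [0, 0, 0],
    [0, 0, 0],
    [0, 0, 0],
    [0, 0, 0],
    [0, 0, 0],
    [0, 0, 0],
    [0, 0, 0],
    [0, 0, 0],
    [0, 0, 0],
  ],
  rot=[
    [0, 0, 0],
    [0, 0, 0],
    [0, 0, 0],
    [0, 0, 0],
    [0, 0, 0],
    [0, 0, 0],
    [0, 0, 0],
    [0, 0, 0],
    [0, 0, 0],
    [0, 0, 0],
    [0, 0, 0],
    [0, 0, 0],
    [0, 0, 0],
    [0, 0, 0],
    [0, 0, 0],
    [0, 0, 0],
  ],
  squeeze=30,
)

```text
time: 4.12
tcp_pos: [515.2, 47.0, 129.1]
orientation: [2.071, 2.36, 0.003]
ft_force: [5.2, -0.7, 4.4]
grip_width: 29.1
gripper_force: 31.4
```

```bash
python3 - <<'E'
from h import *
o=observe();print(o['tcp_pos'],o['grip_width'],o['gripper_force'],o['ft_force'])
# arc: tilt sign: body must move to +BY => tool z axis tilts toward -BY
for s in (1,-1): print(s, Rt(7.5,s*.4).apply([0,0,-1]))
E
```

```text
[515.24224233  46.96547604 129.09386142] 29.064751745498683 31.439644396305084 [ 5.23105851 -0.69555752  4.41928099]
1 [ 0.05082929 -0.38608681  0.92106099]
-1 [-0.05082929  0.38608681  0.92106099]
```

```bash
python3 - <<'E'
from h import *
p0=np.array([513.8,46.2,128.2]);r0=Rt(7.5)
z=np.array([0,0,1.])
W=[(p0+knob(t)-knob(0)+5*(Rt(7.5,.4*t/1.78).apply(z)-r0.apply(z)),Rt(7.5,.4*t/1.78)) for t in np.linspace(0,1.78,41)[1:]]
plan(W,start=(p0,r0))
print(p0+knob(.89)-knob(0))
E
```

```text
20 offset [[-2, 0, -8], [-2, 0, -8], [-2, 0, -8], [-3, 0, -7], [-3, 0, -8], [-3, 0, -8], [-3, 0, -7], [-4, 0, -7], [-4, 0, -8], [-4, 0, -7], [-4, 0, -6], [-5, 0, -7], [-5, 0, -7], [-5, 0, -6], [-5, 0, -6], [-5, 0, -6], [-6, 0, -6], [-6, 0, -6], [-6, 0, -5], [-6, 0, -5]] rot [[0.0, 0.1, 0.0], [0.0, 0.1, 0.0], [0.0, 0.1, 0.0], [0.0, 0.2, 0.0], [0.0, 0.1, 0.0], [0.0, 0.1, 0.0], [0.0, 0.1, 0.0], [0.0, 0.1, 0.0], [0.0, 0.1, 0.0], [0.0, 0.1, 0.0], [0.0, 0.2, 0.0], [0.0, 0.1, 0.0], [0.0, 0.1, 0.0], [0.0, 0.1, 0.0], [0.0, 0.1, 0.0], [0.0, 0.1, 0.0], [0.0, 0.1, 0.0], [0.0, 0.2, 0.0], [0.0, 0.1, 0.0], [0.0, 0.1, 0.0]]
20 offset [[-7, 0, -5], [-6, 0, -5], [-7, 0, -5], [-7, 0, -4], [-7, 0, -4], [-7, 0, -4], [-7, 0, -3], [-8, 0, -4], [-7, 0, -3], [-8, 0, -2], [-8, 0, -3], [-8, 0, -2], [-8, 0, -2], [-7, 0, -2], [-8, 0, -1], [-9, 0, -1], [-8, 0, -1], [-8, 0, -1], [-8, 0, 0], [-8, 0, 0]] rot [[0.0, 0.1, 0.0], [0.0, 0.1, 0.0], [0.0, 0.1, 0.0], [0.0, 0.2, 0.0], [0.0, 0.1, 0.0], [0.0, 0.1, 0.0], [0.0, 0.1, 0.0], [0.0, 0.1, 0.0], [0.0, 0.1, 0.0], [0.0, 0.1, 0.0], [0.0, 0.2, 0.0], [0.0, 0.1, 0.0], [0.0, 0.1, 0.0], [0.0, 0.1, 0.0], [0.0, 0.1, 0.0], [0.0, 0.1, 0.0], [0.0, 0.1, 0.0], [0.0, 0.2, 0.0], [0.0, 0.1, 0.0], [0.0, 0.1, 0.0]]
end [ 546.64423384 -203.27672425  259.86100583] [-1.85635779 -2.11677037 -0.37768026]
[526.30493117 -48.43655546 254.36115954]
```

drive_tool(
  grip=[20, 20, 20, 20, 20, 20, 20, 20, 20, 20, 20, 20, 20, 20, 20, 20, 20, 20, 20, 20],
  offset=[
    [-2, 0, -8],
    [-2, 0, -8],
    [-2, 0, -8],
    [-3, 0, -7],
    [-3, 0, -8],
    [-3, 0, -8],
    [-3, 0, -7],
    [-4, 0, -7],
    [-4, 0, -8],
    [-4, 0, -7],
    [-4, 0, -6],
    [-5, 0, -7],
    [-5, 0, -7],
    [-5, 0, -6],
    [-5, 0, -6],
    [-5, 0, -6],
    [-6, 0, -6],
    [-6, 0, -6],
    [-6, 0, -5],
    [-6, 0, -5],
  ],
  rot=[
    [0.0, 0.1, 0.0],
    [0.0, 0.1, 0.0],
    [0.0, 0.1, 0.0],
    [0.0, 0.2, 0.0],
    [0.0, 0.1, 0.0],
    [0.0, 0.1, 0.0],
    [0.0, 0.1, 0.0],
    [0.0, 0.1, 0.0],
    [0.0, 0.1, 0.0],
    [0.0, 0.1, 0.0],
    [0.0, 0.2, 0.0],
    [0.0, 0.1, 0.0],
    [0.0, 0.1, 0.0],
    [0.0, 0.1, 0.0],
    [0.0, 0.1, 0.0],
    [0.0, 0.1, 0.0],
    [0.0, 0.1, 0.0],
    [0.0, 0.2, 0.0],
    [0.0, 0.1, 0.0],
    [0.0, 0.1, 0.0],
  ],
)

```text
time: 5.78
tcp_pos: [526.9, -46.7, 254.8]
orientation: [-1.968, -2.244, -0.201]
ft_force: [6.4, 1.3, -5.3]
grip_width: 29.2
gripper_force: 30.7
```

```bash
python3 - <<'E'
from h import *
s=camera("scene");o=observe();print(o['tcp_pos'],o['grip_width'],o['gripper_force'],o['ft_force'])
cv2.imwrite('pics/c.png',cv2.resize(s['pixels'][60:260,130:360],(690,600)))
E
```

```text
[527.11884385 -47.91955435 255.31656381] 28.957166081882182 31.523383855819702 [-0.10616879  3.72274341  6.28629694]
```

View pics/c.png

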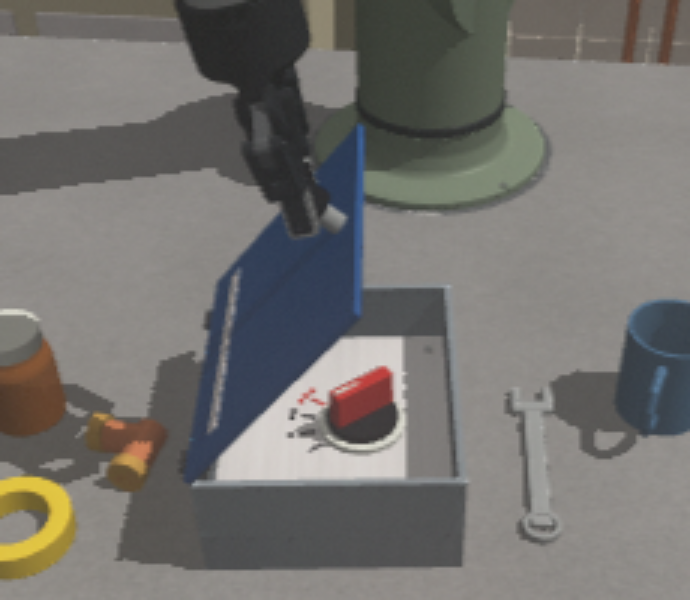

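The cover is about 50° open, with the knob still gripped at crop (325,212) and the red dial bar visible at (362,397). I'll carry on with the arc.

drive_tool(
  grip=[20, 20, 20, 20, 20, 20, 20, 20, 20, 20, 20, 20, 20, 20, 20, 20, 20, 20, 20, 20],
  offset=[
    [-7, 0, -5],
    [-6, 0, -5],
    [-7, 0, -5],
    [-7, 0, -4],
    [-7, 0, -4],
    [-7, 0, -4],
    [-7, 0, -3],
    [-8, 0, -4],
    [-7, 0, -3],
    [-8, 0, -2],
    [-8, 0, -3],
    [-8, 0, -2],
    [-8, 0, -2],
    [-7, 0, -2],
    [-8, 0, -1],
    [-9, 0, -1],
    [-8, 0, -1],
    [-8, 0, -1],
    [-8, 0, 0],
    [-8, 0, 0],
  ],
  rot=[
    [0.0, 0.1, 0.0],
    [0.0, 0.1, 0.0],
    [0.0, 0.1, 0.0],
    [0.0, 0.2, 0.0],
    [0.0, 0.1, 0.0],
    [0.0, 0.1, 0.0],
    [0.0, 0.1, 0.0],
    [0.0, 0.1, 0.0],
    [0.0, 0.1, 0.0],
    [0.0, 0.1, 0.0],
    [0.0, 0.2, 0.0],
    [0.0, 0.1, 0.0],
    [0.0, 0.1, 0.0],
    [0.0, 0.1, 0.0],
    [0.0, 0.1, 0.0],
    [0.0, 0.1, 0.0],
    [0.0, 0.1, 0.0],
    [0.0, 0.2, 0.0],
    [0.0, 0.1, 0.0],
    [0.0, 0.1, 0.0],
  ],
)

```text
time: 7.5
tcp_pos: [546.5, -203.7, 259.4]
orientation: [-1.856, -2.115, -0.378]
ft_force: [-3.2, -0.1, 0.4]
grip_width: 28.4
gripper_force: 30.5
```

```bash
python3 - <<'E'
from h import *
s=camera("scene");o=observe();print(o['tcp_pos'],o['grip_width'],o['gripper_force'],o['ft_force'],o['qpos'])
cv2.imwrite('pics/d.png',cv2.resize(s['pixels'][60:260,130:360],(690,600)))
E
```

```text
[ 546.73463505 -205.38592325  258.65504995] 28.96042138600754 30.550984740257263 [ 1.1108338  -3.72411202  1.70913543] [ 0.8173511   0.6356654  -0.60496838  1.51525685 -0.02425754  1.24866548
  0.41827094]
```

View pics/d.png

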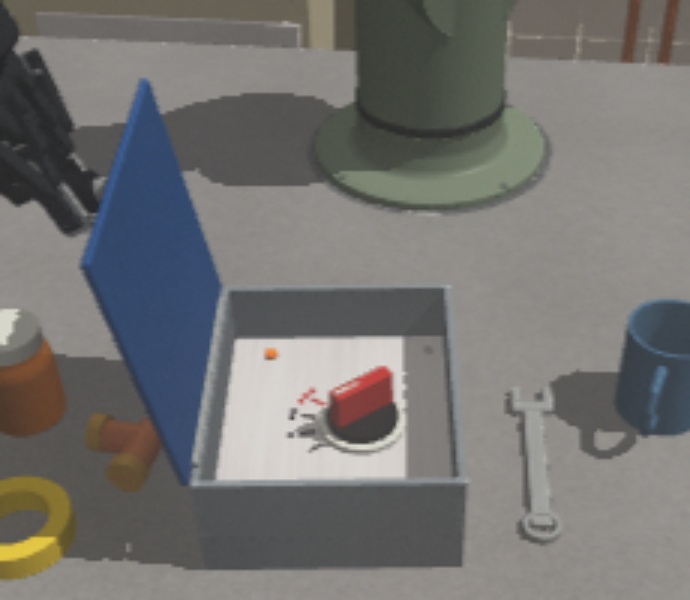

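The cover is past upright, leaning outward with its edge from crop (145,80) to (88,265). The dial is fully visible. I'll let go and back off along the tool axis.

drive_tool(
  grip=[60, 60, 85, 85, 85, 85, 85, 85, 85, 85, 85, 85, 85, 85, 85, 85, 85],
  offset=[
    [0, 0, 0],
    [0, 0, 0],
    [0, 0, 0],
    [0, 0, 0],
    [0, 0, 0],
    [0, 0, 0],
    [0, 0, -10],
    [0, 0, -15],
    [0, 0, -20],
    [0, 0, -20],
    [0, 0, -20],
    [0, 0, -20],
    [0, 0, -20],
    [0, 0, -20],
    [0, 0, -20],
    [0, 0, 0],
    [0, 0, 0],
  ],
  rot=[
    [0, 0, 0],
    [0, 0, 0],
    [0, 0, 0],
    [0, 0, 0],
    [0, 0, 0],
    [0, 0, 0],
    [0, 0, 0],
    [0, 0, 0],
    [0, 0, 0],
    [0, 0, 0],
    [0, 0, 0],
    [0, 0, 0],
    [0, 0, 0],
    [0, 0, 0],
    [0, 0, 0],
    [0, 0, 0],
    [0, 0, 0],
  ],
)

```text
time: 8.97
tcp_pos: [555.4, -266.9, 412.9]
orientation: [-1.858, -2.118, -0.379]
ft_force: [-0.6, 0.3, -0.9]
grip_width: 85.0
gripper_force: 0.0
```

```bash
python3 - <<'E'
from h import *
s=camera("scene");t=camera("top");o=observe();print(o['tcp_pos'],o['grip_width'],o['ft_force'])
a=landmark_of('dial_grip',s);b=landmark_of('dial_grip',t);print(a[:1],b[:1])
if a and b: print(tri(s,a[0]['position'],t,b[0]['position']))
X=np.array([521.4,-12.1,78]);print(proj(s,X),proj(t,X))
for c in (s,t):
    hsv=cv2.cvtColor(c['pixels'],cv2.COLOR_BGR2HSV);q=proj(c,X)
    y,x=np.mgrid[:384,:512]
    m=((hsv[...,0]<6)|(hsv[...,0]>174))&(hsv[...,1]>150)&(abs(x-q[0])<25)&(abs(y-q[1])<25)
    k=np.argwhere(m)[:,::-1].astype(np.float32);print(cv2.minAreaRect(k))
    if c is t:
        B=cv2.boxPoints(cv2.minAreaRect(k));print([onz(c,p,88).round(1).tolist() for p in B],onz(c,k.mean(0),86))
cv2.imwrite('pics/e.png',np.hstack([cv2.resize(s['pixels'][60:240,120:300],(400,400)),cv2.resize(t['pixels'][150:290,230:370],(400,400))]))
E
```

```text
[ 555.03747997 -266.32708098  411.56364837] 85.12779953089174 [ 0.18922028 -0.62435971 -1.0398043 ]
[{'position': [249.3, 191.6], 'score': 0.55}] [{'position': [274.6, 222.8], 'score': 0.63}]
[523.7836858  -13.91023225  72.55800248]
[249.28524442 189.28706048] [273.03196139 223.64194239]
((244.87371826171875, 189.4716339111328), (4.0923614501953125, 30.29783058166504), 68.96248626708984)
((272.0000305175781, 224.50001525878906), (7.778173923492432, 23.33452033996582), 45.0)
[[505.7, 15.5], [543.4, -21.6], [531.0, -33.9], [493.5, 3.2]] [516.32211576  -6.99836541]
```

View pics/e.png

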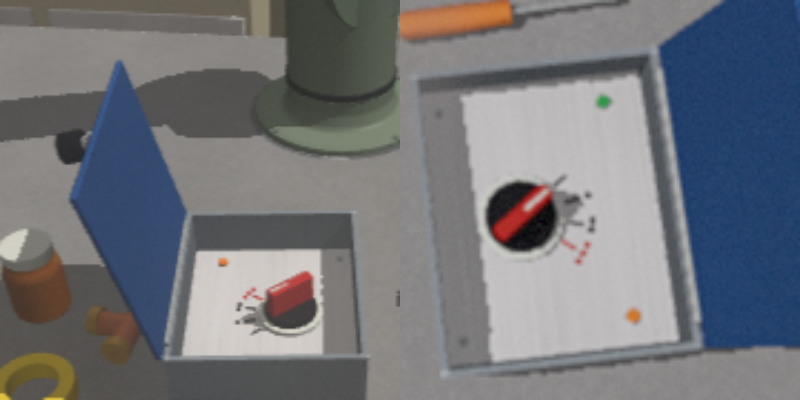

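The cover stays open on its stop by itself. The dial bar is at top crop (522,213), which agrees with my estimate (521.5, −12.2). Next I'll go over the dial.

```bash
python3 - <<'E'
from h import *
D=np.array([521.5,-12.2,0]);z=np.array([0,0,1.])
plan([(np.array([540,-130,395]),Rt(20,.2)),(D+150*z,Rt(43.5))],mm=28,deg=5)
E
```

```text
15 offset [[24, 1, 14], [24, 1, 12], [25, 3, 12], [25, 4, 11], [26, 6, 9], [7, 2, 26], [6, 3, 27], [8, 3, 26], [8, 3, 26], [8, 4, 25], [8, 5, 26], [9, 4, 25], [9, 6, 25], [10, 6, 25], [9, 6, 25]] rot [[0.1, -0.5, -0.5], [0.2, -0.4, -0.5], [0.1, -0.5, -0.4], [0.2, -0.4, -0.5], [0.1, -0.5, -0.5], [0.1, -0.2, -0.5], [0.0, -0.3, -0.4], [0.1, -0.2, -0.5], [0.0, -0.2, -0.5], [0.1, -0.2, -0.4], [0.0, -0.3, -0.5], [0.1, -0.2, -0.5], [0.0, -0.2, -0.4], [0.1, -0.2, -0.5], [0.0, -0.3, -0.5]]
end [521.66004168 -12.11945287 150.21553541] [ 1.23602715e+00  2.88520536e+00 -1.59859693e-03]
```

drive_tool(
  grip=[85, 85, 85, 70, 60, 50, 45, 45, 45, 45, 45, 45, 45, 45, 45, 45, 45, 45],
  offset=[
    [24, 1, 14],
    [24, 1, 12],
    [25, 3, 12],
    [25, 4, 11],
    [26, 6, 9],
    [7, 2, 26],
    [6, 3, 27],
    [8, 3, 26],
    [8, 3, 26],
    [8, 4, 25],
    [8, 5, 26],
    [9, 4, 25],
    [9, 6, 25],
    [10, 6, 25],
    [9, 6, 25],
    [0, 0, 0],
    [0, 0, 0],
    [0, 0, 0],
  ],
  rot=[
    [0.1, -0.5, -0.5],
    [0.2, -0.4, -0.5],
    [0.1, -0.5, -0.4],
    [0.2, -0.4, -0.5],
    [0.1, -0.5, -0.5],
    [0.1, -0.2, -0.5],
    [0.0, -0.3, -0.4],
    [0.1, -0.2, -0.5],
    [0.0, -0.2, -0.5],
    [0.1, -0.2, -0.4],
    [0.0, -0.3, -0.5],
    [0.1, -0.2, -0.5],
    [0.0, -0.2, -0.4],
    [0.1, -0.2, -0.5],
    [0.0, -0.3, -0.5],
    [0, 0, 0],
    [0, 0, 0],
    [0, 0, 0],
  ],
)

```text
time: 10.67
tcp_pos: [522.5, -12.8, 151.1]
orientation: [1.238, 2.883, -0.001]
ft_force: [0.7, 0.4, 0.4]
grip_width: 45.0
gripper_force: 0.0
```

```bash
python3 - <<'E'
from h import *
s=camera("scene");o=observe();print(o['tcp_pos'],o['orientation'],o['grip_width'],o['qpos'])
D=np.array([521.5,-12.2,0]);z=np.array([0,0,1.])
plan([(D+72*z,Rt(43.5))],mm=10,deg=3)
cv2.imwrite('pics/f.png',cv2.resize(s['pixels'][60:260,130:360],(690,600)))
E
```

```text
[522.75604374 -13.1189564  151.37100554] [ 1.23824906e+00  2.88234861e+00 -1.19011670e-03] 45.22211558634626 [ 0.38473332  0.55690782 -0.64270556  1.93249752  0.46267602  0.79867426
  0.2440653 ]
8 offset [[0, 0, 10], [0, 0, 10], [1, 0, 10], [0, 0, 10], [0, 0, 10], [0, 0, 10], [1, 0, 9], [0, 0, 10]] rot [[0.0, 0.0, 0.0], [0.0, 0.0, 0.0], [0.0, 0.0, 0.0], [0.0, 0.0, 0.0], [0.0, 0.0, 0.0], [0.0, 0.0, 0.0], [0.0, 0.0, 0.0], [0.0, 0.1, 0.0]]
end [521.68402531 -11.86446697  72.36292347] [-1.23864822 -2.88329665 -0.00421414]
```

View pics/f.png

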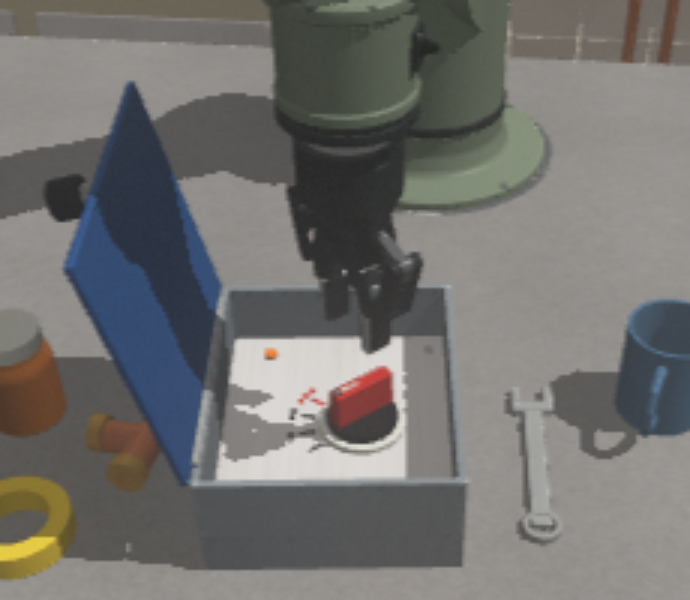

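The open fingers straddle the bar at crop (362,397). The cover is clear of the wrist. I'll go down and grip.

drive_tool(
  grip=[45, 45, 45, 45, 45, 45, 45, 45, 45, 5, 5, 5, 5, 5, 5, 5, 5, 5],
  offset=[
    [0, 0, 10],
    [0, 0, 10],
    [1, 0, 10],
    [0, 0, 10],
    [0, 0, 10],
    [0, 0, 10],
    [0, 0, 9],
    [0, 0, 10],
    [0, 0, 0],
    [0, 0, 0],
    [0, 0, 0],
    [0, 0, 0],
    [0, 0, 0],
    [0, 0, 0],
    [0, 0, 0],
    [0, 0, 0],
    [0, 0, 0],
    [0, 0, 0],
  ],
  rot=[
    [0, 0, 0],
    [0, 0, 0],
    [0, 0, 0],
    [0, 0, 0],
    [0, 0, 0],
    [0, 0, 0],
    [0, 0, 0],
    [0, 0, 0],
    [0, 0, 0],
    [0, 0, 0],
    [0, 0, 0],
    [0, 0, 0],
    [0, 0, 0],
    [0, 0, 0],
    [0, 0, 0],
    [0, 0, 0],
    [0, 0, 0],
    [0, 0, 0],
  ],
  squeeze=60,
)

```text
time: 12.22
tcp_pos: [523.1, -11.0, 72.3]
orientation: [1.235, 2.882, 0.002]
ft_force: [6.0, 5.4, -4.9]
grip_width: 13.0
gripper_force: 61.6
```

drive_tool(
  grip=[5, 5, 5, 5, 5, 5, 5, 5, 5, 5, 5, 5, 5, 5, 5, 5, 5, 5, 5, 5],
  offset=[
    [0, 0, 0],
    [0, 0, 0],
    [0, 0, 0],
    [0, 0, 0],
    [0, 0, 0],
    [0, 0, 0],
    [0, 0, 0],
    [0, 0, 0],
    [0, 0, 0],
    [0, 0, 0],
    [0, 0, 0],
    [0, 0, 0],
    [0, 0, 0],
    [0, 0, 0],
    [0, 0, 0],
    [0, 0, 0],
    [0, 0, 0],
    [0, 0, 0],
    [0, 0, 0],
    [0, 0, 0],
  ],
  rot=[
    [0, 0, 0.8],
    [0, 0, 0.8],
    [0, 0, 0.8],
    [0, 0, 0.8],
    [0, 0, 0.8],
    [0, 0, 0.8],
    [0, 0, 0.8],
    [0, 0, 0.8],
    [0, 0, 0.8],
    [0, 0, 0.8],
    [0, 0, 0.8],
    [0, 0, 0.8],
    [0, 0, 0.8],
    [0, 0, 0.8],
    [0, 0, 0.8],
    [0, 0, 0.8],
    [0, 0, 0.8],
    [0, 0, 0.8],
    [0, 0, 0],
    [0, 0, 0],
  ],
)

```text
time: 13.88
tcp_pos: [521.6, -11.0, 72.2]
orientation: [2.696, 1.608, 0.003]
ft_force: [-3.4, 5.2, 6.8]
grip_width: 12.8
gripper_force: 63.1
```

```bash
python3 - <<'E'
from h import *
s=camera("scene");o=observe();print(o['tcp_pos'],o['grip_width'],o['gripper_force'],o['ft_force'],o['moment'],o['qpos'])
y=R.from_rotvec(o['orientation']).apply([0,1,0]);print(np.degrees(np.arctan2(y[1],y[0])))
cv2.imwrite('pics/g.png',cv2.resize(s['pixels'][110:240,150:300],(690,600)))
E
```

```text
[521.60015108 -11.01031374  72.20298115] 13.20136737070734 63.05899679660797 [-4.16568488  5.24396333  6.40445801] [1.22420578 1.33036479 0.18084521] [ 0.07660556  0.62645851 -0.22991781  1.99122818  0.26283523  0.54908681
 -0.83090035]
-28.355853447000083
```

View pics/g.png

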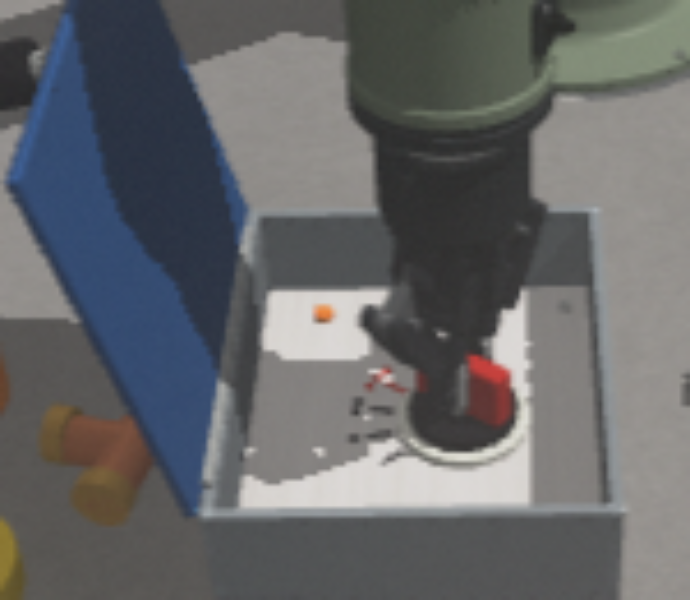

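The bar points at the red three-dot mark at crop (385,380), and the cover is still open. The tool yaw of −28.4° corresponds to a dial angle of about 1.25 rad, and the 0.18 N m moment fits the third click. I'll hold briefly, then hand in.

drive_tool(
  grip=[5, 5, 5, 5, 5, 5, 5, 5],
  offset=[
    [0, 0, 0],
    [0, 0, 0],
    [0, 0, 0],
    [0, 0, 0],
    [0, 0, 0],
    [0, 0, 0],
    [0, 0, 0],
    [0, 0, 0],
  ],
  rot=[
    [0, 0, 0],
    [0, 0, 0],
    [0, 0, 0],
    [0, 0, 0],
    [0, 0, 0],
    [0, 0, 0],
    [0, 0, 0],
    [0, 0, 0],
  ],
)

```text
time: 14.6
tcp_pos: [521.6, -11.0, 72.2]
orientation: [2.695, 1.608, 0.003]
ft_force: [-4.5, 5.9, 6.3]
grip_width: 12.8
gripper_force: 63.1
```

```bash
python3 - <<'E'
from h import *
o=observe();print(o['moment'],o['grip_width'],o['gripper_force'],abs(o['joint_vel']).max())
print(sign_off())
E
```

```text
[1.29402566 1.36958601 0.16890797] 12.792050381521769 63.06554675102234 0.0018366680307930331
the job is handed in; nothing more can be done
None
```

I handed the job in at about 15 s, with the cover open on its stop and let go and the fingers still holding the dial at the third click (about 1.25 rad, estimated from the tool angle); sign-off returned no verdict.

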